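Put the round dough cutters away in their tins

TASK

Cutting is done: put each of the four round dough cutters away in its own round tin, the smallest cutter in the smallest tin and so on up to the largest in the largest, each standing upright, knob up, flat on the floor of its tin. Leave the square cutter and the doll-shaped cutter where they stand.

Things in the scene. Friction and masses are not known exactly. Their poses are not given: they have to be found in the camera images.
- round_s_mid (a point): The smallest of four round steel dough cutters, 34 mm across, 58 mm tall in all. Blade: a closed slab 24 mm high. On its middle, to be gripped from above, an upright wooden knob: plain cylinder 24 mm across, 24 to 58 mm above the underside. The point is on the axis, 29 mm above the underside; z up. Loose, on the table. A shaker and a jar, up to 72 mm tall, stand among the cutters and tins.
- round_m_mid (a point): The second smallest of four round steel dough cutters, 50 mm across, 58 mm tall in all. Blade: a closed slab 24 mm high. On its middle, to be gripped from above, an upright wooden knob: plain cylinder 24 mm across, 24 to 58 mm above the underside. The point is on the axis, 29 mm above the underside; z up. Loose, on the table. A shaker and a jar, up to 72 mm tall, stand among the cutters and tins.
- round_l_mid (a point): The second largest of four round steel dough cutters, 66 mm across, 58 mm tall in all. Blade: a closed slab 24 mm high. On its middle, to be gripped from above, an upright wooden knob: plain cylinder 24 mm across, 24 to 58 mm above the underside. The point is on the axis, 29 mm above the underside; z up. Loose, on the table. A shaker and a jar, up to 72 mm tall, stand among the cutters and tins.
- round_xl_mid (a point): The largest of four round steel dough cutters, 82 mm across, 58 mm tall in all. Blade: a closed slab 24 mm high. On its middle, to be gripped from above, an upright wooden knob: plain cylinder 24 mm across, 24 to 58 mm above the underside. The point is on the axis, 29 mm above the underside; z up. Loose, on the table. A shaker and a jar, up to 72 mm tall, stand among the cutters and tins.
- tin_s_floor (a point): The smallest of four low, open, empty round metal tins, the home of the 34 mm round cutter: 54 mm across inside, 60 mm outside, wall 3 mm, rim 22 mm above the table; heavy, does not slide. The point is the centre of its inner floor, 3 mm above the table; z points up.
- tin_m_floor (a point): The second smallest of four low, open, empty round metal tins, the home of the 50 mm round cutter: 70 mm across inside, 76 mm outside, wall 3 mm, rim 22 mm above the table; heavy, does not slide. The point is the centre of its inner floor, 3 mm above the table; z points up.
- tin_l_floor (a point): The second largest of four low, open, empty round metal tins, the home of the 66 mm round cutter: 86 mm across inside, 92 mm outside, wall 3 mm, rim 22 mm above the table; heavy, does not slide. The point is the centre of its inner floor, 3 mm above the table; z points up.
- tin_xl_floor (a point): The largest of four low, open, empty round metal tins, the home of the 82 mm round cutter: 102 mm across inside, 108 mm outside, wall 3 mm, rim 22 mm above the table; heavy, does not slide. The point is the centre of its inner floor, 3 mm above the table; z points up.
- square_mid (a point): A square steel dough cutter, 56 by 56 mm, not to be moved. Blade: a closed slab 24 mm high. On its middle, to be gripped from above, an upright wooden knob: plain cylinder 24 mm across, 24 to 58 mm above the underside. The point is on the axis, 29 mm above the underside; z up. Loose, on the table; x and y run along its sides.
- doll_mid (a point): A doll-shaped steel dough cutter (round head, arms, two legs), 90 mm long (head towards +x, reaching 48 mm from the knob axis) and 66 mm wide over the arms, not to be moved. Blade: a closed slab 24 mm high. On its middle, to be gripped from above, an upright wooden knob: plain cylinder 24 mm across, 24 to 58 mm above the underside. The point is on the axis, 29 mm above the underside; z up. Loose, on the table.
Mind the look-alikes: they are no part of the job. What is shaped like the part that bears round_m_mid but blue or turquoise is not meant.

How it is judged:
At the end, for the whole second after the job is handed in: Each round cutter stands upright (within 0.1 rad), at rest on the floor of the tin of its own size rank: its axis within 14 mm of the tin's axis (the walls allow 10 mm) and its centre 24 to 33 mm above the tin's floor; the square and the doll-shaped cutter are within 20 mm of where they started (horizontal distance between round_s_mid and tin_s_floor below 0.014 m and z of round_s_mid in the frame of tin_s_floor between 0.024 and 0.033 m and angle between each of round_s_mid, round_m_mid, round_l_mid, round_xl_mid's own z axis and vertical below 0.1 rad and linear speed of each of round_s, round_m, round_l, round_xl below 0.02 m/s and horizontal distance between round_m_mid and tin_m_floor below 0.014 m and z of round_m_mid in the frame of tin_m_floor between 0.024 and 0.033 m and horizontal distance between round_l_mid and tin_l_floor below 0.014 m and z of round_l_mid in the frame of tin_l_floor between 0.024 and 0.033 m and horizontal distance between round_xl_mid and tin_xl_floor below 0.014 m and z of round_xl_mid in the frame of tin_xl_floor between 0.024 and 0.033 m and distance of each of square_mid, doll_mid from where it was at the start of the episode below 0.02 m); the robot touches nothing.
It fails at once if the square cutter was moved more than 20 mm (distance of square_mid from where it was at the start of the episode above 0.02 m).
It fails at once if the doll-shaped cutter was moved more than 20 mm (distance of doll_mid from where it was at the start of the episode above 0.02 m).
It also fails if it takes over 93 s, if anything falls off the work surface, if the arm or the gripper's body presses on something with over 40 N, if the wrist force passes 120 N, or if a joint passes its speed limit or range.

ROBOT

A 6-joint arm with a two-finger parallel gripper is mounted at the origin on the work surface. World frame = base frame: x ahead of the robot, y to its left, z up, the work surface at z = 0. Lengths are in m, angles in rad, forces in N, time in s.
With the tool pointing down it reaches from about 0.35 to 0.725 m from the base axis. Payload 4.3 kg.
Tool frame: the origin (TCP) lies at the very end of the fingers, on their centre line; the grasp point (between the pads) lies 19 mm behind it; z points along the fingers, y is the direction in which the jaws open and shut (so a half turn about z gives the same grasp; the last joint's range is limited). The gripper opens to 85 mm and grips with 20 to 120 N. Pads are 22 mm wide; open, the fingers measure 114 mm over their backs; the gripper's body (76 mm by 85 mm) begins 54 mm behind the grasp point. The pads swing forward as they close: fully open they stand 13 mm farther back than shut.
Start: joints at [-0.11, 0.377, 0.081, 1.274, 0, 1.46], TCP at [0.575, 0, 0.21] pointing down, gripper open.
Joint ranges: [-2.72, 2.72], [-0.84, 1.66], [-1.02, 1.22], [-1.77, 2.12], [-1.37, 1.28], [-3.14, 3.14]. Speed limits (rad/s): [2.57, 2.57, 3.14, 3.14, 3.14, 3.14].

INTERFACE

Orientations are given as a unit quaternion [w, x, y, z].
In Python, from bench import env, cams gives the robot as it stands.
- The arm moves only by the tool move_arm, never from a script. Its argument "moves" is a list of rows, each an object of numbers: "tx", "ty", "tz": the shift along the tool's x, y, z in cm; "rx", "ry", "rz": the turn, a rotation vector about the tool's x, y, z in rad. A call has 1 to 12 rows; each row is the pose to reach, as a shift and turn from the pose commanded when the call began, along the tool's axes at that moment; what a row does not reach only later rows make up. A row lasts 1/12 s, in which the tool goes at most 41.7 mm and 7.16 degrees, less where a joint would pass 70% of its speed; a pose out of reach is approached as far as the arm can. A call with a gripper value outside its range is refused whole. "claw" is the opening, from -1 (shut) to 1 (fully open), so that 0 is half open, set as the call begins (left out, the last holds). The fingers move at their own pace and stop on an object; "newtons" is the grip in N (left out, the last holds). Time passes only in rows, so rows that repeat a pose let the fingers close. It gives the time, the measured TCP pose, the force and the opening at its end, in the units of the state.
- env.get_state(): the state, without advancing time (a new reading comes with each control period).
- cams.grab_frame(name): name is "scene" or "side" or "wrist"; returns a dict with "img" (384x512x3 uint8, blue, green, red), "fovy" (degrees; the focal length in pixels is half the picture's height over the tangent of half this angle, whatever the lens; pixels are square), "cx", "cy" (the principal point, pixels), "R" (3x3) and "t" (3): a world point X has camera coordinates R X + t. Camera axes: x right, y down, z forward; pixel columns grow to the right and rows downward; lengths in m; the calibration is good to about 2 mm. A picture is of the moment at which its call begins. There is no depth.
- env.finish_job(): hands the job in, once; it reports no verdict.
The state is a dict: "time_s": time; "joints": joint angles; "qd": joint speeds; "tau": joint torques, N m; "tcp_pos": TCP position; "tcp_rot": TCP orientation; "force": force on the tool from outside, world axes, zero at the start; "torque": the same for the moment, N m; "opening": opening from 0.0 (shut) to 1.0 (fully open).
Only numpy, scipy, OpenCV 4.12 (cv2) and the standard library are available. Lean on these libraries where they do the work, as an engineer would, in place of code of your own. Each camera call takes 0.05 s, during which the arm holds its last target. There are 200 camera calls.

## Working session

There is one attempt and no reset: what is moved stays moved. The work goes in short steps, Python scripts to look and compute and a tool call to move; the robot and the scene stay as the last step left them, time stands still between calls to the robot, and variables do not carry over. Pictures are saved under pics/ and viewed, about 12 in all and at most 16, crops included, and the job is handed in when it is done.

Besides the shell and the picture viewer there is one more tool, called after "Emit:" as name([rows], argument=value, ...), one row to a line, values as JSON. move_arm: Moves the arm, as the interface text tells. Its arguments: {"type":"object","properties":{"moves":{"type":"array","items":{"type":"object","properties":{"tx":{"type":"number"},"ty":{"type":"number"},"tz":{"type":"number"},"rx":{"type":"number"},"ry":{"type":"number"},"rz":{"type":"number"}}}},"claw":{"type":"number"},"newtons":{"type":"number"}},"required":["moves"]}

```bash
mkdir -p pics; python3 - <<'E'
from bench import env,cams
import cv2
for n in("scene","side","wrist"):
    f=cams.grab_frame(n);cv2.imwrite(f"pics/{n}0.png",f["img"]);print(n,f["fovy"],f["cx"],f["cy"],f["R"],f["t"])
print(env.get_state())
E
```

```text
scene 52.84424451441355 255.16448117762292 191.2263938348842 [[ 0.48002224  0.87715427 -0.01338009]
 [ 0.54598378 -0.31065802 -0.77807024]
 [-0.68664427  0.36618571 -0.62803477]] [-0.26434428 -0.25970862  1.36266287]
side 44.05239623431096 244.55025339657013 180.90363479559346 [[ 0.82343969 -0.56700215  0.02134541]
 [-0.26857825 -0.42263396 -0.86559012]
 [ 0.49981276  0.70702835 -0.50029803]] [-0.46376647  0.20364217  0.94573593]
wrist 69.31547431490044 257.19559014314405 190.73179010995955 [[ 9.99998957e-01  2.55893415e-04 -1.42171031e-03]
 [ 6.29184663e-04 -9.63081458e-01  2.69209416e-01]
 [-1.30033392e-03 -2.69210030e-01 -9.63080614e-01]] [-0.57324623 -0.03467894  0.3784611 ]
{'time_s': 0.15, 'joints': array([-1.10306077e-01,  3.77877951e-01,  7.99409180e-02,  1.27437998e+00,
       -1.79862020e-06,  1.46051715e+00]), 'qd': array([-0.00021991, -0.00226004,  0.00377553,  0.00153532, -0.00018012,
        0.00030835]), 'tau': array([ 1.00972400e-03, -4.64035428e+01,  2.70170492e+01,  1.39211598e-02,
       -6.30224304e-05,  7.89257683e-06]), 'tcp_pos': array([5.74479681e-01, 5.95926345e-05, 2.09488555e-01]), 'tcp_rot': array([-5.92994606e-04,  7.07116086e-01,  7.07097068e-01, -4.75902373e-04]), 'force': array([-0.01354801,  0.29986874,  0.07673669]), 'torque': array([ 0.02591454,  0.00661111, -0.00939795]), 'opening': 0.9997964651796414}
```

View pics/scene0.png

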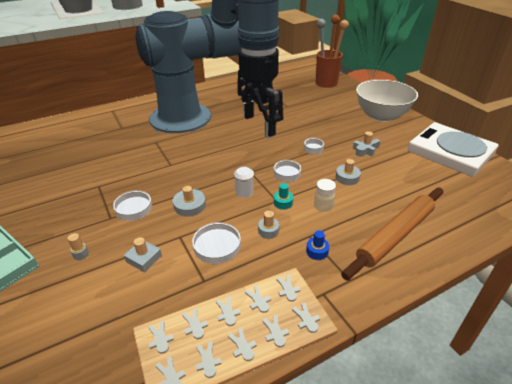

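View pics/side0.png

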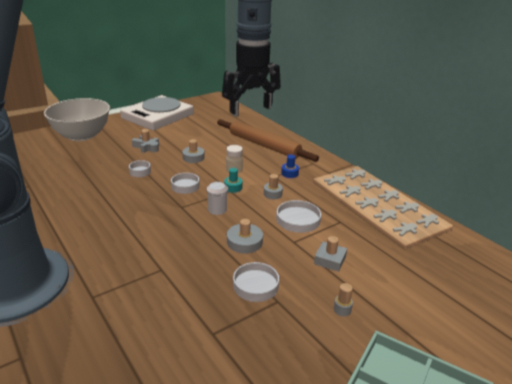

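```bash
python3 - <<'E'
import cv2
a=cv2.imread("pics/scene0.png")[125:275,55:390];cv2.imwrite("pics/sc.png",cv2.resize(a,None,fx=2.35,fy=2.35,interpolation=cv2.INTER_CUBIC))
a=cv2.imread("pics/side0.png")[120:325,120:370];cv2.imwrite("pics/sd.png",cv2.resize(a,None,fx=2.9,fy=2.9,interpolation=cv2.INTER_CUBIC))
E
```

```text
(no output)
```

View pics/sc.png

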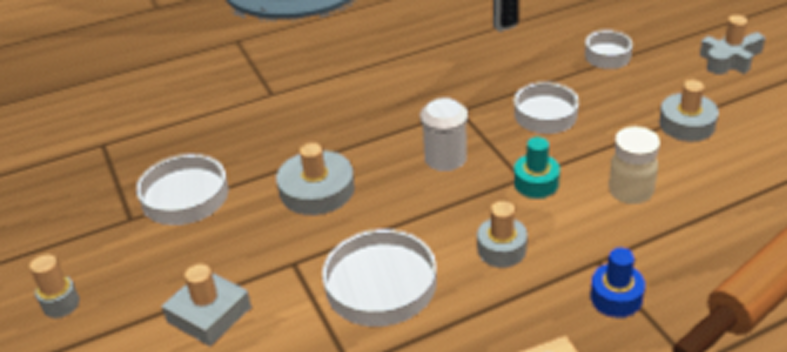

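View pics/sd.png

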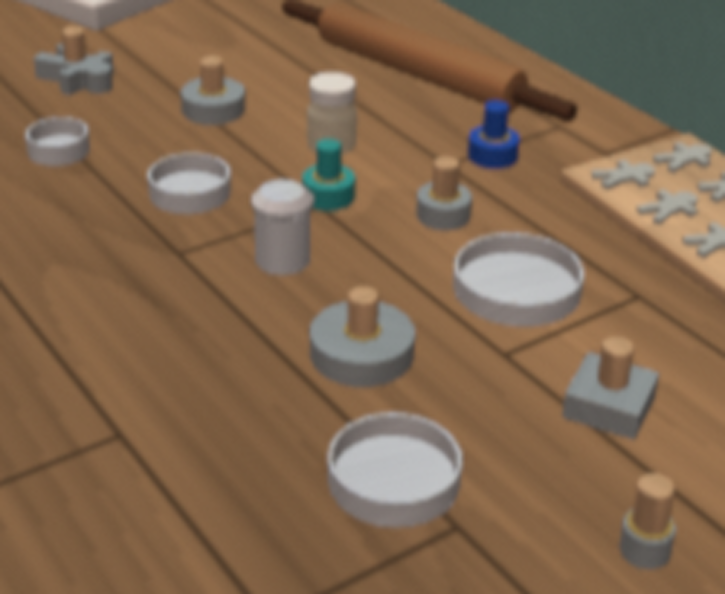

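```bash
cat > h.py <<'E'
import numpy as np
def unproj(f,u,v,z):
    fl=192/np.tan(np.radians(f["fovy"])/2)
    R,t=np.array(f["R"]),np.array(f["t"])
    d=R.T@np.array([(u-f["cx"])/fl,(v-f["cy"])/fl,1]);c=-R.T@t
    return (c+d*(z-c[2])/d[2])[:2]
def proj(f,X):
    fl=192/np.tan(np.radians(f["fovy"])/2);p=np.array(f["R"])@X+f["t"]
    return p[:2]/p[2]*fl+[f["cx"],f["cy"]]
E
python3 - <<'E'
from bench import cams
from h import *
P=dict(S=(44,261,656,485,.058),M=(502,208,446,163,.058),L=(693,86,211,63,.058),XL=(311,150,363,294,.058),sq=(200,272,617,346,.058),doll=(737,22,74,33,.058),
tS=(608,43,57,133,.022),tM=(546,102,189,173,.022),tL=(182,181,395,452,.022),tXL=(380,270,519,266,.022),shak=(444,112,284,194,.07),jar=(637,140,333,84,.07),teal=(538,145,329,147,.058),blue=(621,255,496,107,.058))
a=cams.grab_frame("scene");b=cams.grab_frame("side")
for k,(u,v,x,y,z) in P.items():
    p=unproj(a,55+u/2.35,125+v/2.35,z);q=unproj(b,120+x/2.9,120+y/2.9,z)
    m=(p+q)/2;print(k,p.round(3),q.round(3),m.round(3),"r",np.hypot(*m).round(3),"az",np.arctan2(m[1],m[0]).round(2))
E
```

```text
S [ 0.499 -0.416] [ 0.501 -0.418] [ 0.5   -0.417] r 0.651 az -0.69
M [ 0.643 -0.015] [ 0.642 -0.016] [ 0.643 -0.016] r 0.643 az -0.02
L [0.572 0.279] [0.567 0.275] [0.569 0.277] r 0.633 az 0.45
XL [ 0.466 -0.144] [ 0.465 -0.144] [ 0.465 -0.144] r 0.487 az -0.3
sq [ 0.583 -0.294] [ 0.582 -0.297] [ 0.582 -0.296] r 0.653 az -0.47
doll [0.488 0.418] [0.48  0.416] [0.484 0.417] r 0.639 az 0.71
tS [0.402 0.285] [0.399 0.283] [0.401 0.284] r 0.491 az 0.62
tM [0.473 0.145] [0.47  0.146] [0.471 0.146] r 0.493 az 0.3
tL [ 0.403 -0.271] [ 0.405 -0.269] [ 0.404 -0.27 ] r 0.486 az -0.59
tXL [ 0.627 -0.14 ] [ 0.627 -0.139] [ 0.627 -0.139] r 0.643 az -0.22
shak [0.49  0.002] [ 0.482 -0.002] [ 0.486 -0.   ] r 0.486 az -0.0
jar [0.633 0.153] [0.631 0.149] [0.632 0.151] r 0.65 az 0.23
teal [0.576 0.068] [0.57  0.064] [0.573 0.066] r 0.577 az 0.11
blue [0.751 0.048] [0.75  0.045] [0.751 0.046] r 0.752 az 0.06
```

Emit:
move_arm([
  {"ty": 3.4, "tx": -0.8, "tz": 2},
  {"ty": 6.8, "tx": -1.6, "tz": 5},
  {"ty": 6.8, "tx": -1.6, "tz": 9},
  {"ty": 6.8, "tx": -1.6, "tz": 11},
  {"ty": 6.8, "tx": -1.6, "tz": 11},
  {"ty": 6.8, "tx": -1.6, "tz": 11},
], claw=0, newtons=50)

```text
schema error: expected keys tx, ty, tz, rx, ry, rz
```

```bash
python3 - <<'E'
from bench import env,cams
from h import *
import cv2
f=cams.grab_frame("wrist");cv2.imwrite("pics/w1.png",f["img"]);s=env.get_state();print(s["tcp_pos"],s["opening"],s["joints"])
print(proj(f,np.array([.643,-.016,.058])),proj(f,s["tcp_pos"]))
E
```

```text
[5.74775656e-01 2.49796514e-05 2.09878017e-01] 0.9947787774587771 [-1.10290263e-01  3.77600164e-01  8.05364468e-02  1.27442288e+00
 -3.45152153e-05  1.46047371e+00]
[316.0650849  187.81777514] [258.63650925 225.48050352]
```

View pics/w1.png

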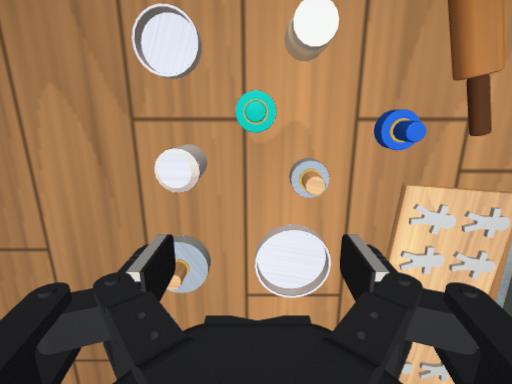

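Emit:
move_arm([
  {"tx": -0.8, "ty": 3.4, "tz": 2, "rx": 0, "ry": 0, "rz": 0},
  {"tx": -1.6, "ty": 6.8, "tz": 5, "rx": 0, "ry": 0, "rz": 0},
  {"tx": -1.6, "ty": 6.8, "tz": 9, "rx": 0, "ry": 0, "rz": 0},
  {"tx": -1.6, "ty": 6.8, "tz": 11, "rx": 0, "ry": 0, "rz": 0},
  {"tx": -1.6, "ty": 6.8, "tz": 11, "rx": 0, "ry": 0, "rz": 0},
  {"tx": -1.6, "ty": 6.8, "tz": 11, "rx": 0, "ry": 0, "rz": 0},
], claw=0, newtons=50)

```text
time_s: 0.8
tcp_pos: [0.6414, -0.0158, 0.0989]
tcp_rot: [-0.002, 0.707, 0.707, -0.001]
force: [0.0, 0.3, 0.8]
opening: 0.497
```

```bash
python3 - <<'E'
from bench import env,cams
from h import *
import cv2
f=cams.grab_frame("wrist");cv2.imwrite("pics/w2.png",f["img"]);s=env.get_state();print(s["tcp_pos"],s["opening"],s["joints"])
print(proj(f,np.array([.643,-.016,.058])),proj(f,s["tcp_pos"]),proj(f,np.array([.627,-.139,.022])))
E
```

```text
[ 0.64309107 -0.01595684  0.10109669] 0.49630666759999653 [-1.23365948e-01  5.62281348e-01  8.94395423e-02  1.09771163e+00
 -3.34342205e-06  1.44733816e+00]
[260.51374906 205.12069888] [261.19987893 226.98681861] [244.13597356 308.30129715]
```

View pics/w2.png

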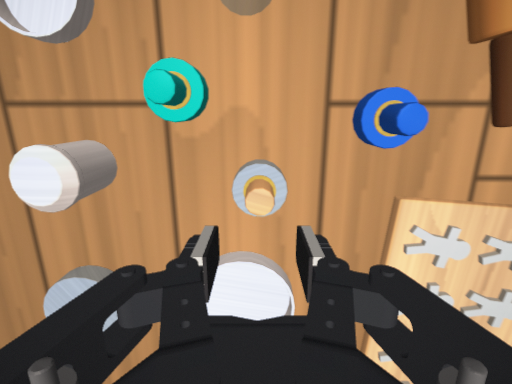

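Emit:
move_arm([
  {"tx": 0.1, "ty": 0, "tz": 3, "rx": 0, "ry": 0, "rz": 0},
  {"tx": 0.1, "ty": 0, "tz": 6, "rx": 0, "ry": 0, "rz": 0},
  {"tx": 0.1, "ty": 0, "tz": 7, "rx": 0, "ry": 0, "rz": 0},
  {"tx": 0.1, "ty": 0, "tz": 7, "rx": 0, "ry": 0, "rz": 0},
  {"tx": 0.1, "ty": 0, "tz": 7, "rx": 0, "ry": 0, "rz": 0},
])

```text
time_s: 1.27
tcp_pos: [0.6438, -0.015, 0.0321]
tcp_rot: [0.001, 0.707, 0.707, 0.001]
force: [-0.3, 0.8, 1.3]
opening: 0.498
```

Emit:
move_arm([
  {"tx": 0, "ty": 0, "tz": 0, "rx": 0, "ry": 0, "rz": 0},
  {"tx": 0, "ty": 0, "tz": 0, "rx": 0, "ry": 0, "rz": 0},
  {"tx": 0, "ty": 0, "tz": 0, "rx": 0, "ry": 0, "rz": 0},
  {"tx": 0, "ty": 0, "tz": 0, "rx": 0, "ry": 0, "rz": 0},
  {"tx": 0, "ty": 0, "tz": 0, "rx": 0, "ry": 0, "rz": 0},
  {"tx": 0, "ty": 0, "tz": 0, "rx": 0, "ry": 0, "rz": 0},
], claw=-1, newtons=60)

```text
time_s: 1.77
tcp_pos: [0.6449, -0.0153, 0.0333]
tcp_rot: [0.002, 0.707, 0.707, 0.001]
force: [-1.3, 0.8, 6.5]
opening: 0.229
```

Emit:
move_arm([
  {"tx": 0, "ty": 0, "tz": -3, "rx": 0, "ry": 0, "rz": 0},
  {"tx": 0, "ty": 0, "tz": -7, "rx": 0, "ry": 0, "rz": 0},
  {"tx": 0, "ty": 0, "tz": -10, "rx": 0, "ry": 0, "rz": 0},
  {"tx": 3, "ty": -3, "tz": -10, "rx": 0, "ry": 0, "rz": 0},
  {"tx": 6, "ty": -6, "tz": -10, "rx": 0, "ry": 0, "rz": 0},
  {"tx": 9, "ty": -9, "tz": -10, "rx": 0, "ry": 0, "rz": 0},
  {"tx": 12, "ty": -12.5, "tz": -10, "rx": 0, "ry": 0, "rz": 0},
  {"tx": 14.5, "ty": -15.5, "tz": -10, "rx": 0, "ry": 0, "rz": 0},
  {"tx": 16, "ty": -17.2, "tz": -10, "rx": 0, "ry": 0, "rz": 0},
  {"tx": 16, "ty": -17.2, "tz": -10, "rx": 0, "ry": 0, "rz": 0},
  {"tx": 16, "ty": -17.2, "tz": -10, "rx": 0, "ry": 0, "rz": 0},
  {"tx": 16, "ty": -17.2, "tz": -10, "rx": 0, "ry": 0, "rz": 0},
])

```text
time_s: 2.77
tcp_pos: [0.4726, 0.145, 0.1315]
tcp_rot: [0.001, 0.707, 0.707, 0.001]
force: [-0.0, -0.2, -0.9]
opening: 0.232
```

```bash
python3 - <<'E'
from bench import env,cams
from h import *
import cv2
f=cams.grab_frame("wrist");g=cams.grab_frame("side");s=env.get_state();print(s["tcp_pos"],s["opening"],s["force"])
cv2.imwrite("pics/w3.png",cv2.resize(np.hstack([f["img"],g["img"]]),None,fx=.78,fy=.78))
print(proj(f,np.array([.471,.146,.022])))
E
```

```text
[0.47277508 0.14442795 0.1309205 ] 0.23037131870962965 [ 0.27202384  0.3430505  -0.8007794 ]
[256.08228363 182.34042063]
```

View pics/w3.png

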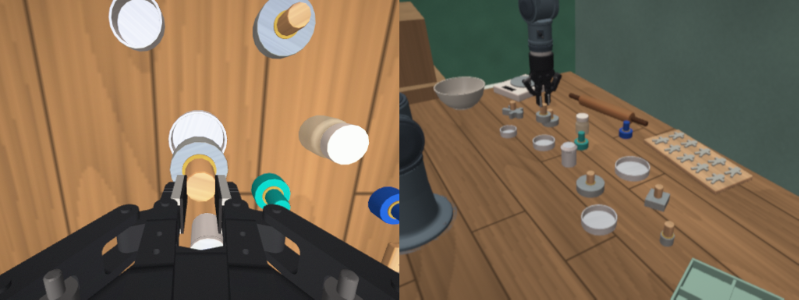

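Emit:
move_arm([
  {"tx": 0, "ty": -0.2, "tz": 3, "rx": 0, "ry": 0, "rz": 0},
  {"tx": 0, "ty": -0.2, "tz": 6, "rx": 0, "ry": 0, "rz": 0},
  {"tx": 0, "ty": -0.2, "tz": 8, "rx": 0, "ry": 0, "rz": 0},
  {"tx": 0, "ty": -0.2, "tz": 9, "rx": 0, "ry": 0, "rz": 0},
  {"tx": 0, "ty": -0.2, "tz": 9.4, "rx": 0, "ry": 0, "rz": 0},
  {"tx": 0, "ty": -0.2, "tz": 9.4, "rx": 0, "ry": 0, "rz": 0},
  {"tx": 0, "ty": -0.2, "tz": 9.4, "rx": 0, "ry": 0, "rz": 0},
])

```text
time_s: 3.45
tcp_pos: [0.4687, 0.1441, 0.0366]
tcp_rot: [-0.001, 0.708, 0.707, -0.001]
force: [-5.4, -0.4, 8.2]
opening: 0.232
```

Emit:
move_arm([
  {"tx": 0, "ty": 0, "tz": 0, "rx": 0, "ry": 0, "rz": 0},
  {"tx": 0, "ty": 0, "tz": 0, "rx": 0, "ry": 0, "rz": 0},
  {"tx": 0, "ty": 0, "tz": 0, "rx": 0, "ry": 0, "rz": 0},
  {"tx": 0, "ty": 0, "tz": 0, "rx": 0, "ry": 0, "rz": 0},
  {"tx": 0, "ty": 0, "tz": -3, "rx": 0, "ry": 0, "rz": 0},
  {"tx": 0, "ty": 0, "tz": -7, "rx": 0, "ry": 0, "rz": 0},
  {"tx": 3, "ty": 2.3, "tz": -7, "rx": 0, "ry": 0, "rz": 0},
  {"tx": 6, "ty": 4.6, "tz": -7, "rx": 0, "ry": 0, "rz": 0},
  {"tx": 9, "ty": 7, "tz": -7, "rx": 0, "ry": 0, "rz": 0},
  {"tx": 12, "ty": 9, "tz": -7, "rx": 0, "ry": 0, "rz": 0},
  {"tx": 13.2, "ty": 10, "tz": -7, "rx": 0, "ry": 0, "rz": 0},
  {"tx": 13.2, "ty": 10, "tz": -7, "rx": 0, "ry": 0, "rz": 0},
], claw=0)

```text
time_s: 4.45
tcp_pos: [0.5715, 0.28, 0.1057]
tcp_rot: [0.0, 0.706, 0.708, 0.001]
force: [0.1, -0.5, -0.4]
opening: 0.502
```

```bash
python3 - <<'E'
from bench import env,cams
from h import *
import cv2
f=cams.grab_frame("wrist");g=cams.grab_frame("side");s=env.get_state();print(s["tcp_pos"],s["opening"],s["joints"])
c=cv2.resize(g["img"][110:240,100:280],(532,384),interpolation=cv2.INTER_CUBIC)
cv2.imwrite("pics/w4.png",cv2.resize(np.hstack([f["img"],c]),None,fx=.76,fy=.76))
print(proj(f,np.array([.569,.277,.058])))
E
```

```text
[0.56894643 0.27695688 0.10563399] 0.49973480008382193 [ 3.53067527e-01  5.39557649e-01  6.30194061e-02  1.09508740e+00
 -4.69608149e-04  1.92335957e+00]
[254.94611454 205.7490334 ]
```

View pics/w4.png

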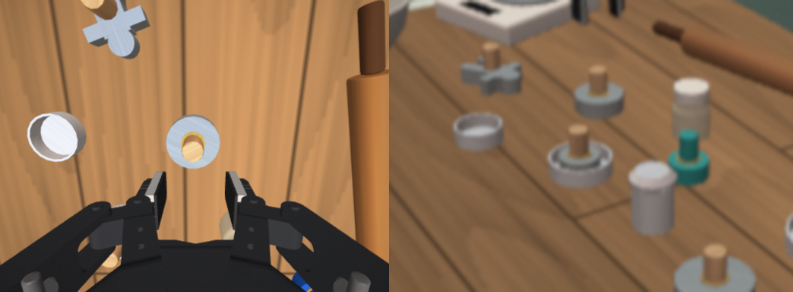

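Emit:
move_arm([
  {"tx": 0.2, "ty": 0, "tz": 3, "rx": 0, "ry": 0, "rz": 0},
  {"tx": 0.2, "ty": 0, "tz": 6, "rx": 0, "ry": 0, "rz": 0},
  {"tx": 0.2, "ty": 0, "tz": 7.2, "rx": 0, "ry": 0, "rz": 0},
  {"tx": 0.2, "ty": 0, "tz": 7.2, "rx": 0, "ry": 0, "rz": 0},
  {"tx": 0.2, "ty": 0, "tz": 7.2, "rx": 0, "ry": 0, "rz": 0},
])

```text
time_s: 4.97
tcp_pos: [0.5675, 0.2775, 0.0338]
tcp_rot: [-0.0, 0.708, 0.707, -0.001]
force: [-0.4, 0.3, 0.5]
opening: 0.503
```

Emit:
move_arm([
  {"tx": 0, "ty": 0, "tz": 0, "rx": 0, "ry": 0, "rz": 0},
  {"tx": 0, "ty": 0, "tz": 0, "rx": 0, "ry": 0, "rz": 0},
  {"tx": 0, "ty": 0, "tz": 0, "rx": 0, "ry": 0, "rz": 0},
  {"tx": 0, "ty": 0, "tz": 0, "rx": 0, "ry": 0, "rz": 0},
  {"tx": 0, "ty": 0, "tz": 0, "rx": 0, "ry": 0, "rz": 0},
  {"tx": 0, "ty": 0, "tz": 0, "rx": 0, "ry": 0, "rz": 0},
], claw=-1, newtons=80)

```text
time_s: 5.47
tcp_pos: [0.5709, 0.2797, 0.037]
tcp_rot: [0.001, 0.707, 0.707, 0.002]
force: [-1.3, -0.7, 11.8]
opening: 0.001
```

Emit:
move_arm([
  {"tx": 0, "ty": 0, "tz": 0, "rx": 0, "ry": 0, "rz": 0},
  {"tx": 0, "ty": 0, "tz": 0, "rx": 0, "ry": 0, "rz": 0},
])

```text
time_s: 5.63
tcp_pos: [0.5709, 0.2796, 0.0369]
tcp_rot: [0.001, 0.707, 0.707, 0.002]
force: [-2.6, -1.1, 11.9]
opening: -0.001
```

```bash
python3 - <<'E'
from bench import env,cams
from h import *
import cv2
f=cams.grab_frame("wrist");g=cams.grab_frame("side");h=cams.grab_frame("scene");s=env.get_state();print(s["tcp_pos"],s["opening"],s["force"])
c=cv2.resize(g["img"][50:230,80:320],(512,384),interpolation=cv2.INTER_CUBIC)
d=cv2.resize(h["img"][80:230,260:460],(512,384),interpolation=cv2.INTER_CUBIC)
cv2.imwrite("pics/w5.png",cv2.resize(np.vstack([np.hstack([f["img"],c]),np.hstack([d,d*0])]),None,fx=.77,fy=.77))
E
```

```text
[0.57089579 0.27968601 0.03694215] 0.0014489281592256656 [-3.12368657  0.02237125 12.67683152]
```

View pics/w5.png

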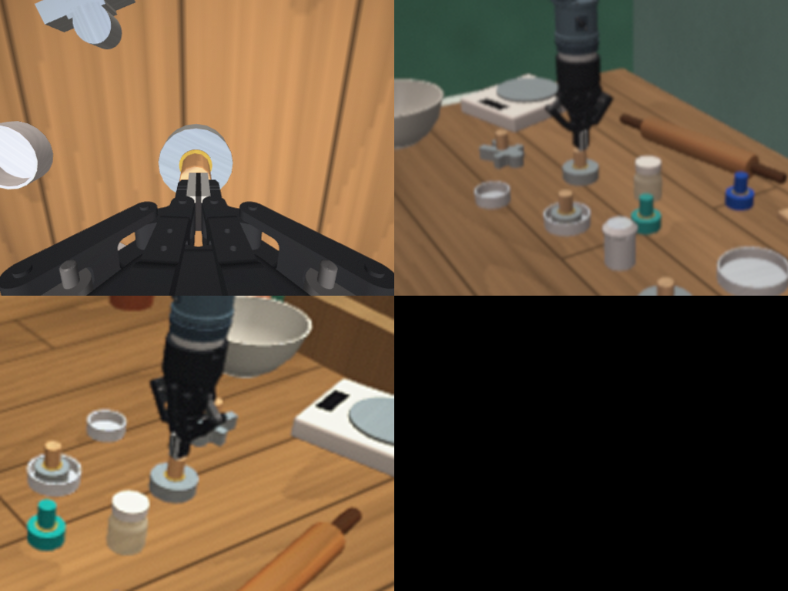

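```bash
python3 - <<'E'
from bench import env,cams
from h import *
for n,o,s,q in(("wrist",(0,0),1*.77,(0,0)),("side",(80,50),512/240*.77,(394,0)),("scene",(260,80),2.56*.77,(0,296))):
    f=cams.grab_frame(n)
    for z in(.024,.037,.058):
        print(n,z,((proj(f,np.array([.571,.280,z]))-o)*s+q).round(1))
E
```

```text
wrist 0.024 [199.  167.5]
wrist 0.037 [199.2 173.2]
wrist 0.058 [199.5 184.3]
side 0.024 [580.8 166.2]
side 0.037 [580.5 159.7]
side 0.058 [580.2 149.2]
scene 0.024 [174.1 476.7]
scene 0.037 [175.4 469. ]
scene 0.058 [177.5 456.4]
```

```bash
python3 - <<'E'
from bench import env,cams
from h import *
import cv2
a=cams.grab_frame("side")["img"][100:170,150:240];b=cams.grab_frame("scene")["img"][125:195,310:400];w=cams.grab_frame("wrist")["img"][140:280,170:350]
r=lambda i:cv2.resize(i,(390,303),interpolation=cv2.INTER_CUBIC)
cv2.imwrite("pics/w6.png",np.vstack([np.hstack([r(a),r(b)]),np.hstack([r(w),r(w)*0])])[:598])
E
```

```text
(no output)
```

View pics/w6.png

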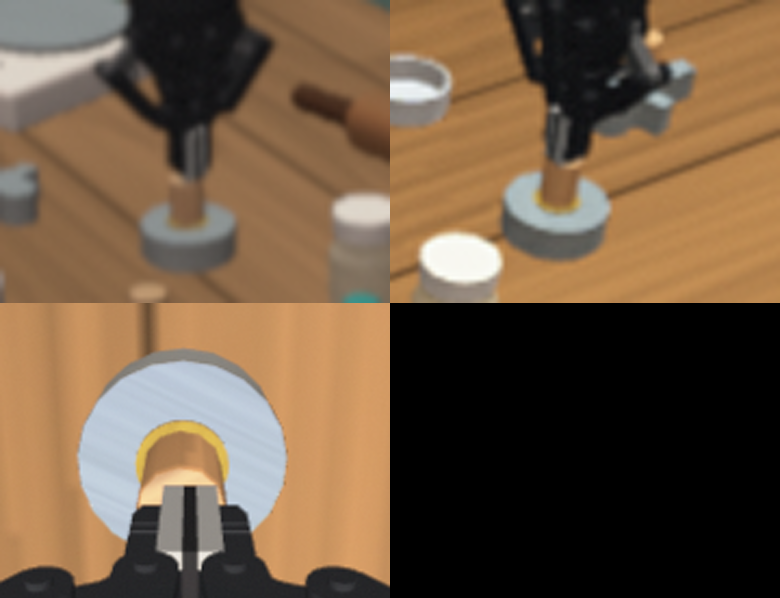

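Emit:
move_arm([
  {"tx": 0, "ty": 0, "tz": -2.5, "rx": 0, "ry": 0, "rz": 0},
  {"tx": 0, "ty": 0, "tz": -5, "rx": 0, "ry": 0, "rz": 0},
  {"tx": 0, "ty": 0, "tz": -5, "rx": 0, "ry": 0, "rz": 0},
])

```text
time_s: 6.33
tcp_pos: [0.5724, 0.2801, 0.0894]
tcp_rot: [0.002, 0.707, 0.707, 0.004]
force: [0.7, 0.1, 0.8]
opening: 0.001
```

Emit:
move_arm([
  {"tx": 0, "ty": -0.1, "tz": 0, "rx": 0, "ry": 0, "rz": 0},
  {"tx": 0, "ty": -0.1, "tz": 0, "rx": 0, "ry": 0, "rz": 0},
  {"tx": 0, "ty": -0.1, "tz": 0, "rx": 0, "ry": 0, "rz": 0},
  {"tx": 0, "ty": -0.1, "tz": 0, "rx": 0, "ry": 0, "rz": 0},
  {"tx": 0, "ty": -0.1, "tz": 2, "rx": 0, "ry": 0, "rz": 0},
  {"tx": 0, "ty": -0.1, "tz": 4, "rx": 0, "ry": 0, "rz": 0},
  {"tx": 0, "ty": -0.1, "tz": 5, "rx": 0, "ry": 0, "rz": 0},
  {"tx": 0, "ty": -0.1, "tz": 5.8, "rx": 0, "ry": 0, "rz": 0},
  {"tx": 0, "ty": -0.1, "tz": 6.5, "rx": 0, "ry": 0, "rz": 0},
  {"tx": 0, "ty": -0.1, "tz": 6.5, "rx": 0, "ry": 0, "rz": 0},
  {"tx": 0, "ty": -0.1, "tz": 6.5, "rx": 0, "ry": 0, "rz": 0},
], claw=0)

```text
time_s: 7.25
tcp_pos: [0.5681, 0.279, 0.0192]
tcp_rot: [0.0, 0.707, 0.707, -0.0]
force: [0.6, 0.4, -0.2]
opening: 0.497
```

Emit:
move_arm([
  {"tx": 0, "ty": 0, "tz": 0, "rx": 0, "ry": 0, "rz": 0},
  {"tx": 0, "ty": 0, "tz": 0, "rx": 0, "ry": 0, "rz": 0},
  {"tx": 0, "ty": 0, "tz": 0, "rx": 0, "ry": 0, "rz": 0},
  {"tx": 0, "ty": 0, "tz": 0, "rx": 0, "ry": 0, "rz": 0},
  {"tx": 0, "ty": 0, "tz": 0, "rx": 0, "ry": 0, "rz": 0},
  {"tx": 0, "ty": 0, "tz": 0, "rx": 0, "ry": 0, "rz": 0},
], claw=-1, newtons=60)

```text
time_s: 7.75
tcp_pos: [0.5689, 0.2794, 0.0205]
tcp_rot: [0.0, 0.707, 0.707, 0.001]
force: [-1.8, -1.2, 5.4]
opening: 0.256
```

```bash
python3 - <<'E'
from bench import env,cams
from h import *
import cv2
s=env.get_state();print(s["tcp_pos"],s["opening"],s["force"])
a=cams.grab_frame("side")["img"][90:180,140:255];b=cams.grab_frame("scene")["img"][115:205,300:415]
r=lambda i:cv2.resize(i,(390,303),interpolation=cv2.INTER_CUBIC)
cv2.imwrite("pics/w7.png",np.hstack([r(a),r(b)]))
E
```

```text
[0.56888127 0.27941806 0.0204777 ] 0.2560144457288964 [-1.81526198 -1.15631385  5.44886646]
```

View pics/w7.png

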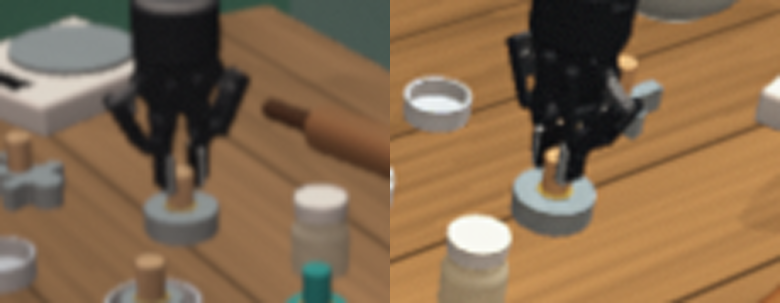

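Emit:
move_arm([
  {"tx": 0, "ty": 0, "tz": -3, "rx": 0, "ry": 0, "rz": 0},
  {"tx": 0, "ty": 0, "tz": -7, "rx": 0, "ry": 0, "rz": 0},
  {"tx": -1, "ty": -0.3, "tz": -11, "rx": 0, "ry": 0, "rz": 0},
  {"tx": -4, "ty": -1.2, "tz": -11, "rx": 0, "ry": 0, "rz": 0},
  {"tx": -7.5, "ty": -2.2, "tz": -11, "rx": 0, "ry": 0, "rz": 0},
  {"tx": -11, "ty": -3.3, "tz": -11, "rx": 0, "ry": 0, "rz": 0},
  {"tx": -14.5, "ty": -4.3, "tz": -11, "rx": 0, "ry": 0, "rz": 0},
  {"tx": -18, "ty": -5.4, "tz": -11, "rx": 0, "ry": 0, "rz": 0},
  {"tx": -21.5, "ty": -6.4, "tz": -11, "rx": 0, "ry": 0, "rz": 0},
  {"tx": -25, "ty": -7.5, "tz": -11, "rx": 0, "ry": 0, "rz": 0},
  {"tx": -28.5, "ty": -8.5, "tz": -11, "rx": 0, "ry": 0, "rz": 0},
  {"tx": -32, "ty": -9.6, "tz": -11, "rx": 0, "ry": 0, "rz": 0},
])

```text
time_s: 8.85
tcp_pos: [0.4711, -0.0425, 0.1291]
tcp_rot: [0.0, 0.707, 0.707, -0.0]
force: [0.3, 0.6, -1.7]
opening: 0.253
```

Emit:
move_arm([
  {"tx": -3.5, "ty": -1.0, "tz": 0, "rx": 0, "ry": 0, "rz": 0},
  {"tx": -7, "ty": -2.1, "tz": 0, "rx": 0, "ry": 0, "rz": 0},
  {"tx": -10.5, "ty": -3.1, "tz": 0, "rx": 0, "ry": 0, "rz": 0},
  {"tx": -14, "ty": -4.2, "tz": 0, "rx": 0, "ry": 0, "rz": 0},
  {"tx": -17.5, "ty": -5.2, "tz": 0, "rx": 0, "ry": 0, "rz": 0},
  {"tx": -20.5, "ty": -6.2, "tz": 0, "rx": 0, "ry": 0, "rz": 0},
  {"tx": -22.5, "ty": -6.8, "tz": 0, "rx": 0, "ry": 0, "rz": 0},
  {"tx": -23, "ty": -6.9, "tz": 0, "rx": 0, "ry": 0, "rz": 0},
  {"tx": -23, "ty": -6.9, "tz": 0, "rx": 0, "ry": 0, "rz": 0},
  {"tx": -23, "ty": -6.9, "tz": 0, "rx": 0, "ry": 0, "rz": 0},
  {"tx": -23, "ty": -6.9, "tz": 0, "rx": 0, "ry": 0, "rz": 0},
  {"tx": -23, "ty": -6.9, "tz": 0, "rx": 0, "ry": 0, "rz": 0},
])

```text
time_s: 9.85
tcp_pos: [0.4032, -0.2696, 0.1291]
tcp_rot: [-0.0, 0.706, 0.708, 0.0]
force: [1.1, 0.6, -2.1]
opening: 0.251
```

```bash
python3 - <<'E'
from bench import env,cams
from h import *
import cv2
f=cams.grab_frame("wrist");g=cams.grab_frame("scene")
s=env.get_state();print(s["tcp_pos"],s["tcp_rot"],s["opening"],s["force"],s["joints"])
print(proj(f,np.array([.404,-.27,.022]))*.78)
cv2.imwrite("pics/w8.png",cv2.resize(np.hstack([f["img"],g["img"]]),None,fx=.78,fy=.78))
E
```

```text
[ 0.40332251 -0.2699209   0.12918211] [-1.03259732e-04  7.06470815e-01  7.07742164e-01  8.10700431e-05] 0.25338250107726884 [ 0.47916069 -0.67427906 -0.9573113 ] [-7.20709615e-01  2.40082480e-01 -3.25642694e-01  1.00526692e+00
  1.74975170e-04  8.48288736e-01]
[201.82030753 143.77973186]
```

View pics/w8.png

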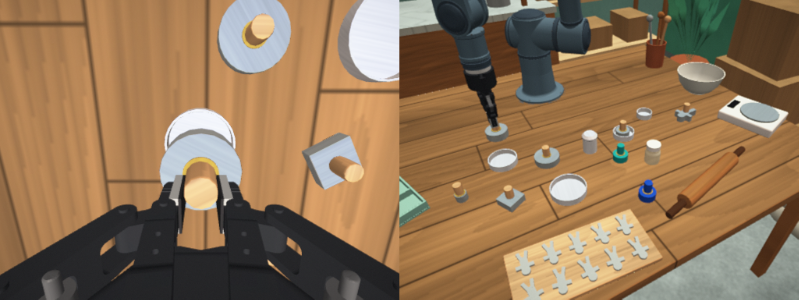

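Emit:
move_arm([
  {"tx": 0, "ty": 0, "tz": 3, "rx": 0, "ry": 0, "rz": 0},
  {"tx": 0, "ty": 0, "tz": 6, "rx": 0, "ry": 0, "rz": 0},
  {"tx": 0, "ty": 0, "tz": 8.5, "rx": 0, "ry": 0, "rz": 0},
  {"tx": 0, "ty": 0, "tz": 9.8, "rx": 0, "ry": 0, "rz": 0},
  {"tx": 0, "ty": 0, "tz": 10.4, "rx": 0, "ry": 0, "rz": 0},
  {"tx": 0, "ty": 0, "tz": 10.5, "rx": 0, "ry": 0, "rz": 0},
  {"tx": 0, "ty": 0, "tz": 10.5, "rx": 0, "ry": 0, "rz": 0},
  {"tx": 0, "ty": 0, "tz": 10.5, "rx": 0, "ry": 0, "rz": 0},
])

```text
time_s: 10.62
tcp_pos: [0.4038, -0.2713, 0.0249]
tcp_rot: [0.001, 0.707, 0.707, 0.0]
force: [0.4, 0.4, -1.2]
opening: 0.254
```

Emit:
move_arm([
  {"tx": 0, "ty": 0, "tz": 0.1, "rx": 0, "ry": 0, "rz": 0},
  {"tx": 0, "ty": 0, "tz": 0.1, "rx": 0, "ry": 0, "rz": 0},
])

```text
time_s: 10.78
tcp_pos: [0.4036, -0.2713, 0.0236]
tcp_rot: [0.001, 0.707, 0.707, 0.0]
force: [-1.3, -0.7, -0.9]
opening: 0.254
```

Emit:
move_arm([
  {"tx": 0, "ty": 0, "tz": 0, "rx": 0, "ry": 0, "rz": 0},
  {"tx": 0, "ty": 0, "tz": 0, "rx": 0, "ry": 0, "rz": 0},
  {"tx": 0, "ty": 0, "tz": 0, "rx": 0, "ry": 0, "rz": 0},
  {"tx": 0, "ty": 0, "tz": 0, "rx": 0, "ry": 0, "rz": 0},
  {"tx": 0, "ty": 0, "tz": -3, "rx": 0, "ry": 0, "rz": 0},
  {"tx": 0, "ty": 0, "tz": -7, "rx": 0, "ry": 0, "rz": 0},
  {"tx": 3, "ty": 1.5, "tz": -8, "rx": 0, "ry": 0, "rz": 0},
  {"tx": 6.5, "ty": 3.2, "tz": -8, "rx": 0, "ry": 0, "rz": 0},
  {"tx": 10, "ty": 4.9, "tz": -8, "rx": 0, "ry": 0, "rz": 0},
  {"tx": 12.65, "ty": 6.15, "tz": -8, "rx": 0, "ry": 0, "rz": 0},
  {"tx": 12.65, "ty": 6.15, "tz": -8, "rx": 0, "ry": 0, "rz": 0},
  {"tx": 12.65, "ty": 6.15, "tz": -8, "rx": 0, "ry": 0, "rz": 0},
], claw=0)

```text
time_s: 11.78
tcp_pos: [0.4649, -0.1434, 0.1033]
tcp_rot: [0.0, 0.706, 0.708, -0.0]
force: [-0.5, -1.0, 0.4]
opening: 0.497
```

```bash
python3 - <<'E'
from bench import env,cams
from h import *
import cv2
f=cams.grab_frame("wrist");g=cams.grab_frame("side")["img"][170:350,170:410]
s=env.get_state();print(s["tcp_pos"],s["opening"])
print(proj(f,np.array([.465,-.144,.058]))*.78)
cv2.imwrite("pics/w9.png",cv2.resize(np.hstack([f["img"],cv2.resize(g,(512,384))]),None,fx=.78,fy=.78))
E
```

```text
[ 0.46435845 -0.14495323  0.10318776] 0.5012972984267404
[201.4642519  158.96934718]
```

View pics/w9.png

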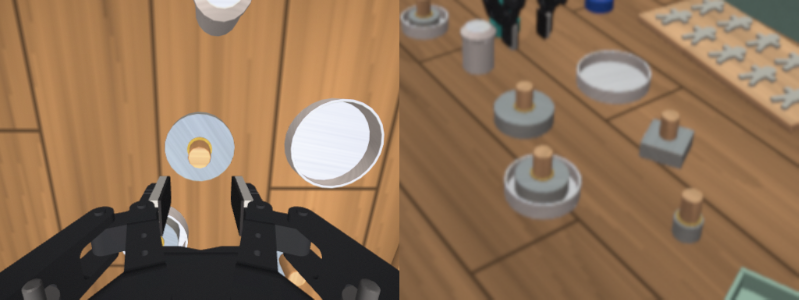

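Emit:
move_arm([
  {"tx": 0.1, "ty": 0, "tz": 3, "rx": 0, "ry": 0, "rz": 0},
  {"tx": 0.1, "ty": 0, "tz": 6, "rx": 0, "ry": 0, "rz": 0},
  {"tx": 0.1, "ty": 0, "tz": 8, "rx": 0, "ry": 0, "rz": 0},
  {"tx": 0.1, "ty": 0, "tz": 8.4, "rx": 0, "ry": 0, "rz": 0},
  {"tx": 0.1, "ty": 0, "tz": 8.4, "rx": 0, "ry": 0, "rz": 0},
  {"tx": 0.1, "ty": 0, "tz": 8.4, "rx": 0, "ry": 0, "rz": 0},
])

```text
time_s: 12.38
tcp_pos: [0.4647, -0.1445, 0.0199]
tcp_rot: [0.0, 0.708, 0.707, 0.0]
force: [0.2, -0.4, 0.4]
opening: 0.497
```

Emit:
move_arm([
  {"tx": 0, "ty": 0, "tz": 0, "rx": 0, "ry": 0, "rz": 0},
  {"tx": 0, "ty": 0, "tz": 0, "rx": 0, "ry": 0, "rz": 0},
  {"tx": 0, "ty": 0, "tz": 0, "rx": 0, "ry": 0, "rz": 0},
  {"tx": 0, "ty": 0, "tz": 0, "rx": 0, "ry": 0, "rz": 0},
  {"tx": 0, "ty": 0, "tz": 0, "rx": 0, "ry": 0, "rz": 0},
  {"tx": 0, "ty": 0, "tz": 0, "rx": 0, "ry": 0, "rz": 0},
], claw=-1, newtons=70)

```text
time_s: 12.88
tcp_pos: [0.4657, -0.1446, 0.0211]
tcp_rot: [0.002, 0.707, 0.707, 0.0]
force: [-2.9, -0.4, 5.9]
opening: 0.248
```

Emit:
move_arm([
  {"tx": 0, "ty": 0, "tz": -3, "rx": 0, "ry": 0, "rz": 0},
  {"tx": 0, "ty": 0, "tz": -7, "rx": 0, "ry": 0, "rz": 0},
  {"tx": 0, "ty": 2, "tz": -9, "rx": 0, "ry": 0, "rz": 0},
  {"tx": 0.1, "ty": 5, "tz": -9, "rx": 0, "ry": 0, "rz": 0},
  {"tx": 0.3, "ty": 8, "tz": -9, "rx": 0, "ry": 0, "rz": 0},
  {"tx": 0.4, "ty": 11, "tz": -9, "rx": 0, "ry": 0, "rz": 0},
  {"tx": 0.5, "ty": 14, "tz": -9, "rx": 0, "ry": 0, "rz": 0},
  {"tx": 0.5, "ty": 16.2, "tz": -9, "rx": 0, "ry": 0, "rz": 0},
  {"tx": 0.5, "ty": 16.2, "tz": -9, "rx": 0, "ry": 0, "rz": 0},
  {"tx": 0.5, "ty": 16.2, "tz": -9, "rx": 0, "ry": 0, "rz": 0},
  {"tx": 0.5, "ty": 16.2, "tz": -9, "rx": 0, "ry": 0, "rz": 0},
])

```text
time_s: 13.8
tcp_pos: [0.6258, -0.1384, 0.1093]
tcp_rot: [-0.0, 0.707, 0.707, -0.0]
force: [-0.2, -0.5, -1.6]
opening: 0.247
```

Emit:
move_arm([
  {"tx": 0, "ty": 0, "tz": 3, "rx": 0, "ry": 0, "rz": 0},
  {"tx": 0, "ty": 0, "tz": 5.5, "rx": 0, "ry": 0, "rz": 0},
  {"tx": 0, "ty": 0, "tz": 5.5, "rx": 0, "ry": 0, "rz": 0},
  {"tx": 0, "ty": 0, "tz": 5.5, "rx": 0, "ry": 0, "rz": 0},
])

```text
time_s: 14.13
tcp_pos: [0.6235, -0.1379, 0.0532]
tcp_rot: [-0.002, 0.707, 0.707, -0.001]
force: [0.0, 0.5, -2.3]
opening: 0.246
```

```bash
python3 - <<'E'
from bench import env,cams
from h import *
import cv2
f=cams.grab_frame("wrist")
s=env.get_state();print(s["tcp_pos"],s["tcp_rot"],s["opening"],s["force"])
cv2.imwrite("pics/w10.png",f["img"]);print(proj(f,np.array([.627,-.139,.022])))
E
```

```text
[ 0.62539158 -0.13844689  0.05491388] [-5.08546216e-04  7.07253177e-01  7.06960121e-01 -2.68481566e-04] 0.2458666104932111 [ 0.19165332 -0.08501922 -0.98832413]
[263.2431679  210.49177999]
```

View pics/w10.png

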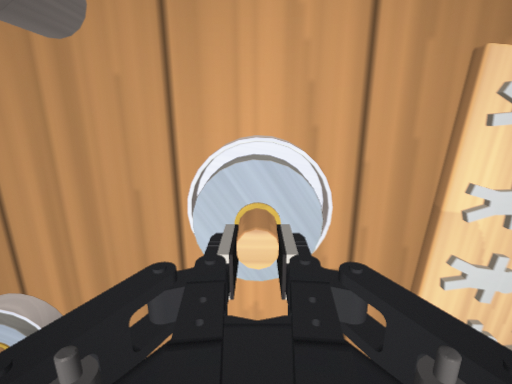

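Emit:
move_arm([
  {"tx": 0, "ty": 0.1, "tz": 1.5, "rx": 0, "ry": 0, "rz": 0},
  {"tx": 0, "ty": 0.1, "tz": 2.5, "rx": 0, "ry": 0, "rz": 0},
  {"tx": 0, "ty": 0.1, "tz": 3, "rx": 0, "ry": 0, "rz": 0},
  {"tx": 0, "ty": 0.1, "tz": 3.1, "rx": 0, "ry": 0, "rz": 0},
  {"tx": 0, "ty": 0.1, "tz": 3.1, "rx": 0, "ry": 0, "rz": 0},
  {"tx": 0, "ty": 0.1, "tz": 3.1, "rx": 0, "ry": 0, "rz": 0},
])

```text
time_s: 14.68
tcp_pos: [0.6279, -0.1386, 0.0242]
tcp_rot: [0.0, 0.707, 0.707, 0.0]
force: [-1.5, 0.6, 1.6]
opening: 0.245
```

Emit:
move_arm([
  {"tx": 0, "ty": 0, "tz": 0, "rx": 0, "ry": 0, "rz": 0},
  {"tx": 0, "ty": 0, "tz": 0, "rx": 0, "ry": 0, "rz": 0},
  {"tx": 0, "ty": 0, "tz": 0, "rx": 0, "ry": 0, "rz": 0},
  {"tx": 0, "ty": 0, "tz": 0, "rx": 0, "ry": 0, "rz": 0},
  {"tx": 0, "ty": 0, "tz": -3, "rx": 0, "ry": 0, "rz": 0},
  {"tx": 0, "ty": 0, "tz": -7, "rx": 0, "ry": 0, "rz": 0},
  {"tx": 0, "ty": 0, "tz": -9, "rx": 0, "ry": 0, "rz": 0},
], claw=0)

```text
time_s: 15.27
tcp_pos: [0.6289, -0.1389, 0.117]
tcp_rot: [0.002, 0.707, 0.707, 0.001]
force: [0.1, -0.3, 1.4]
opening: 0.499
```

Emit:
move_arm([
  {"tx": -3.4, "ty": -1.5, "tz": 0, "rx": 0, "ry": 0, "rz": 0},
  {"tx": -6.8, "ty": -3, "tz": 0, "rx": 0, "ry": 0, "rz": 0},
  {"tx": -10.2, "ty": -4.6, "tz": 0, "rx": 0, "ry": 0, "rz": 0},
  {"tx": -13.6, "ty": -6.2, "tz": 0, "rx": 0, "ry": 0, "rz": 0},
  {"tx": -17, "ty": -7.8, "tz": 0, "rx": 0, "ry": 0, "rz": 0},
  {"tx": -20.4, "ty": -9.4, "tz": 0, "rx": 0, "ry": 0, "rz": 0},
  {"tx": -23.8, "ty": -10.9, "tz": 0, "rx": 0, "ry": 0, "rz": 0},
  {"tx": -26.5, "ty": -12.1, "tz": 0, "rx": 0, "ry": 0, "rz": 0},
  {"tx": -27.8, "ty": -12.7, "tz": 0, "rx": 0, "ry": 0, "rz": 0},
  {"tx": -27.8, "ty": -12.7, "tz": 0, "rx": 0, "ry": 0, "rz": 0},
  {"tx": -27.8, "ty": -12.7, "tz": 0, "rx": 0, "ry": 0, "rz": 0},
  {"tx": -27.8, "ty": -12.7, "tz": 0, "rx": 0, "ry": 0, "rz": 0},
])

```text
time_s: 16.27
tcp_pos: [0.5011, -0.4152, 0.1131]
tcp_rot: [-0.0, 0.707, 0.708, 0.0]
force: [-0.1, 0.7, -0.3]
opening: 0.498
```

```bash
python3 - <<'E'
from bench import env,cams
from h import *
import cv2
f=cams.grab_frame("wrist")
s=env.get_state();print(s["tcp_pos"],s["opening"],s["joints"])
i=f["img"];i2=cv2.cvtColor(i,cv2.COLOR_BGR2HSV)
p=proj(f,np.array([.5,-.417,.058]));print(p)
# knob top: brightest wood blob near prediction
y,x=int(p[1]),int(p[0]);w=i[y-40:y+40,x-50:x+50]
m=(w[:,:,2]>235)&(w[:,:,0]<200)
yy,xx=np.nonzero(m);print(len(xx),xx.mean()+x-50,yy.mean()+y-40,xx.min()+x-50,xx.max()+x-50,yy.min()+y-40,yy.max()+y-40)
E
```

```text
[ 0.50127449 -0.41487453  0.11318487] 0.5007907934493192 [-7.89158306e-01  5.71400198e-01  1.37119570e-01  1.13704903e+00
  6.91499814e-04  7.79764594e-01]
[256.84748857 201.53616386]
502 256.40637450199205 200.16334661354583 244 269 188 212
```

Emit:
move_arm([
  {"tx": -0.15, "ty": -0.1, "tz": 3, "rx": 0, "ry": 0, "rz": 0},
  {"tx": -0.15, "ty": -0.1, "tz": 6, "rx": 0, "ry": 0, "rz": 0},
  {"tx": -0.15, "ty": -0.1, "tz": 8.5, "rx": 0, "ry": 0, "rz": 0},
  {"tx": -0.15, "ty": -0.1, "tz": 9.4, "rx": 0, "ry": 0, "rz": 0},
  {"tx": -0.15, "ty": -0.1, "tz": 9.4, "rx": 0, "ry": 0, "rz": 0},
  {"tx": -0.15, "ty": -0.1, "tz": 9.4, "rx": 0, "ry": 0, "rz": 0},
])

```text
time_s: 16.82
tcp_pos: [0.5001, -0.417, 0.0197]
tcp_rot: [-0.0, 0.707, 0.708, 0.0]
force: [0.8, -0.9, -0.2]
opening: 0.499
```

Emit:
move_arm([
  {"tx": 0, "ty": 0, "tz": 0, "rx": 0, "ry": 0, "rz": 0},
  {"tx": 0, "ty": 0, "tz": 0, "rx": 0, "ry": 0, "rz": 0},
  {"tx": 0, "ty": 0, "tz": 0, "rx": 0, "ry": 0, "rz": 0},
  {"tx": 0, "ty": 0, "tz": 0, "rx": 0, "ry": 0, "rz": 0},
  {"tx": 0, "ty": 0, "tz": 0, "rx": 0, "ry": 0, "rz": 0},
  {"tx": 0, "ty": 0, "tz": 0, "rx": 0, "ry": 0, "rz": 0},
], claw=-1, newtons=60)

```text
time_s: 17.32
tcp_pos: [0.501, -0.4192, 0.0217]
tcp_rot: [0.002, 0.707, 0.707, 0.0]
force: [0.1, 1.3, 5.9]
opening: 0.248
```

Emit:
move_arm([
  {"tx": 0, "ty": 0, "tz": -3, "rx": 0, "ry": 0, "rz": 0},
  {"tx": 0, "ty": 0, "tz": -7, "rx": 0, "ry": 0, "rz": 0},
  {"tx": 1, "ty": -0.1, "tz": -11, "rx": 0, "ry": 0, "rz": 0},
  {"tx": 4, "ty": -0.6, "tz": -11, "rx": 0, "ry": 0, "rz": 0},
  {"tx": 8, "ty": -1.1, "tz": -11, "rx": 0, "ry": 0, "rz": 0},
  {"tx": 12, "ty": -1.7, "tz": -11, "rx": 0, "ry": 0, "rz": 0},
  {"tx": 16, "ty": -2.3, "tz": -11, "rx": 0, "ry": 0, "rz": 0},
  {"tx": 20, "ty": -2.8, "tz": -11, "rx": 0, "ry": 0, "rz": 0},
  {"tx": 24, "ty": -3.4, "tz": -11, "rx": 0, "ry": 0, "rz": 0},
  {"tx": 28, "ty": -4, "tz": -11, "rx": 0, "ry": 0, "rz": 0},
  {"tx": 32, "ty": -4.5, "tz": -11, "rx": 0, "ry": 0, "rz": 0},
  {"tx": 36, "ty": -5.1, "tz": -11, "rx": 0, "ry": 0, "rz": 0},
])

```text
time_s: 18.32
tcp_pos: [0.4484, -0.0565, 0.13]
tcp_rot: [0.001, 0.707, 0.707, 0.001]
force: [1.5, -0.5, -0.5]
opening: 0.252
```

Emit:
move_arm([
  {"tx": 4, "ty": -0.6, "tz": 0, "rx": 0, "ry": 0, "rz": 0},
  {"tx": 8, "ty": -1.1, "tz": 0, "rx": 0, "ry": 0, "rz": 0},
  {"tx": 12, "ty": -1.7, "tz": 0, "rx": 0, "ry": 0, "rz": 0},
  {"tx": 16, "ty": -2.3, "tz": 0, "rx": 0, "ry": 0, "rz": 0},
  {"tx": 20, "ty": -2.8, "tz": 0, "rx": 0, "ry": 0, "rz": 0},
  {"tx": 24, "ty": -3.4, "tz": 0, "rx": 0, "ry": 0, "rz": 0},
  {"tx": 28, "ty": -4, "tz": 0, "rx": 0, "ry": 0, "rz": 0},
  {"tx": 31.5, "ty": -4.5, "tz": 0, "rx": 0, "ry": 0, "rz": 0},
  {"tx": 34.1, "ty": -4.8, "tz": 0, "rx": 0, "ry": 0, "rz": 0},
  {"tx": 34.1, "ty": -4.8, "tz": 0, "rx": 0, "ry": 0, "rz": 0},
  {"tx": 34.1, "ty": -4.8, "tz": 0, "rx": 0, "ry": 0, "rz": 0},
  {"tx": 34.1, "ty": -4.8, "tz": 0, "rx": 0, "ry": 0, "rz": 0},
])

```text
time_s: 19.32
tcp_pos: [0.4006, 0.2826, 0.1295]
tcp_rot: [0.0, 0.707, 0.707, 0.0]
force: [-1.1, -0.1, -1.0]
opening: 0.252
```

Emit:
move_arm([
  {"tx": 0, "ty": 0, "tz": 3.5, "rx": 0, "ry": 0, "rz": 0},
  {"tx": 0, "ty": 0, "tz": 7, "rx": 0, "ry": 0, "rz": 0},
  {"tx": 0, "ty": 0, "tz": 7.5, "rx": 0, "ry": 0, "rz": 0},
  {"tx": 0, "ty": 0, "tz": 7.5, "rx": 0, "ry": 0, "rz": 0},
  {"tx": 0, "ty": 0, "tz": 7.5, "rx": 0, "ry": 0, "rz": 0},
])

```text
time_s: 19.73
tcp_pos: [0.4008, 0.2822, 0.055]
tcp_rot: [0.0, 0.708, 0.707, -0.0]
force: [0.3, 0.7, -0.6]
opening: 0.253
```

```bash
python3 - <<'E'
from bench import env,cams
from h import *
import cv2
f=cams.grab_frame("wrist");g=cams.grab_frame("side")["img"][90:190,100:233]
s=env.get_state();print(s["tcp_pos"],s["opening"],s["force"])
cv2.imwrite("pics/w11.png",cv2.resize(np.hstack([f["img"],cv2.resize(g,(512,384),interpolation=cv2.INTER_CUBIC)]),None,fx=.78,fy=.78));print(proj(f,np.array([.401,.284,.022]))*.78)
E
```

```text
[0.40229458 0.28336329 0.05621789] 0.25324870278659556 [ 0.35811157 -0.0380235  -0.19436763]
[201.64167659 160.58843227]
```

View pics/w11.png

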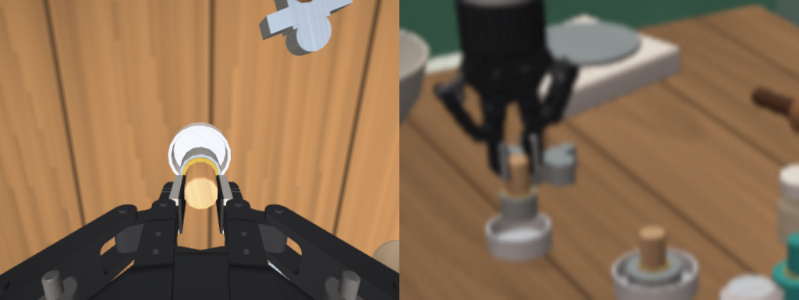

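Emit:
move_arm([
  {"tx": 0.3, "ty": -0.1, "tz": 0.5, "rx": 0, "ry": 0, "rz": 0},
  {"tx": 0.3, "ty": -0.1, "tz": 1.5, "rx": 0, "ry": 0, "rz": 0},
  {"tx": 0.3, "ty": -0.1, "tz": 2.5, "rx": 0, "ry": 0, "rz": 0},
  {"tx": 0.3, "ty": -0.1, "tz": 3, "rx": 0, "ry": 0, "rz": 0},
  {"tx": 0.3, "ty": -0.1, "tz": 3.1, "rx": 0, "ry": 0, "rz": 0},
  {"tx": 0.3, "ty": -0.1, "tz": 3.1, "rx": 0, "ry": 0, "rz": 0},
  {"tx": 0.3, "ty": -0.1, "tz": 3.1, "rx": 0, "ry": 0, "rz": 0},
])

```text
time_s: 20.42
tcp_pos: [0.4, 0.2868, 0.0247]
tcp_rot: [0.0, 0.707, 0.707, 0.001]
force: [-2.2, -0.1, 5.6]
opening: 0.25
```

Emit:
move_arm([
  {"tx": 0, "ty": 0, "tz": 0, "rx": 0, "ry": 0, "rz": 0},
  {"tx": 0, "ty": 0, "tz": 0, "rx": 0, "ry": 0, "rz": 0},
  {"tx": 0, "ty": 0, "tz": 0, "rx": 0, "ry": 0, "rz": 0},
  {"tx": 0, "ty": 0, "tz": 0, "rx": 0, "ry": 0, "rz": 0},
  {"tx": 0, "ty": 0, "tz": -3, "rx": 0, "ry": 0, "rz": 0},
  {"tx": 0, "ty": 0, "tz": -7, "rx": 0, "ry": 0, "rz": 0},
  {"tx": 0, "ty": 0, "tz": -11, "rx": 0, "ry": 0, "rz": 0},
  {"tx": 0, "ty": 0, "tz": -15, "rx": 0, "ry": 0, "rz": 0},
  {"tx": 0, "ty": 0, "tz": -15, "rx": 0, "ry": 0, "rz": 0},
], claw=0)

```text
time_s: 21.17
tcp_pos: [0.4039, 0.2884, 0.1813]
tcp_rot: [0.002, 0.707, 0.707, 0.006]
force: [0.4, -0.1, -0.2]
opening: 0.499
```

```bash
python3 - <<'E'
from bench import env,cams
from h import *
import cv2
g=cams.grab_frame("side")["img"][115:325,120:360];h=cams.grab_frame("scene")["img"][115:275,55:390]
s=env.get_state();print(s["tcp_pos"],s["opening"],s["force"])
cv2.imwrite("pics/w12.png",np.hstack([cv2.resize(g,(343,300),interpolation=cv2.INTER_CUBIC),cv2.resize(h,None,fx=1.35,fy=300/160,interpolation=cv2.INTER_CUBIC)]))
E
```

```text
[0.40126934 0.28692156 0.17528966] 0.5012738535888094 [-0.110965   -0.68923937 -0.54899065]
```

View pics/w12.png

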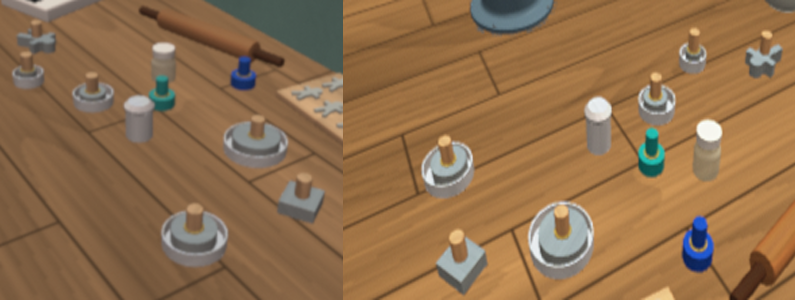

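```bash
python3 -c "
from bench import env
print(env.finish_job())"
```

```text
the job is handed in; nothing more can be done
None
```

All four round cutters are in the tins of their own size, and the job was handed in at about 21 s of the 93 s allowed. The last side and scene pictures show each one upright, knob up, and inside its tin's rim. The square and doll cutters look unmoved, and the gripper was open and well clear at z of about 0.18 m.

- **Missed grasp:** The first try on the second-largest cutter failed. The fingers shut on top of its knob with about 12 N. The pictures put the finger ends about 20 mm higher than the TCP reading implied, so I gripped about 15 mm lower from then on and every later grasp held.
- **Smallest tin:** The wrist camera put this tin about 5 mm farther in +y than the two fixed cameras did. I shifted 3 mm that way before lowering. The cutter went in without snagging, and the 5.6 N on the wrist fitted it resting on the floor.
- **Not measured:** I judged the final positions and tilt by eye from the last picture and took no final numbers. `env.finish_job()` reports no verdict.

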